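# Hands-free call to the plant nursery on the big-button phone

### The arm

A 6-joint arm with a two-finger parallel gripper is mounted at the origin on the work surface. World frame = base frame: x ahead of the robot, y to its left, z up, the work surface at z = 0. Lengths are in m, angles in degrees, forces in N, time in s.
With the tool pointing down it reaches from about 0.275 to 0.725 m from the base axis. Payload 5.6 kg.
Tool frame: the origin (TCP) lies between the finger pads; the fingertips stand 8 mm ahead of it and the grasp point (between the pads) lies 11 mm behind it; z points along the fingers, y is the line along which they close (so a half turn about z gives the same grasp; the last joint's range is limited). The gripper opens to 85 mm and grips with 20 to 120 N. Pads are 22 mm wide; open, the fingers measure 114 mm over their backs; the gripper's body (76 mm by 85 mm) begins 54 mm behind the grasp point. The pads swing forward as they close: fully open they stand 13 mm farther back than shut.
Start: joints at [-49.641, 14.616, 6.199, 0, -81.583, -16.306], TCP at [0.224, -0.502, 0.239] pointing down, gripper open.
Joint ranges: [-168.99, 168.99], [-69.2, 112.95], [-62.41, 85.93], [-164.36, 98.24], [-168.68, -3.75], [-174.98, 174.98]. Speed limits (degrees/s): [147.25, 147.25, 180, 180, 180, 180].

### API

Orientations are given as a 3x3 rotation matrix whose columns are the frame's x, y, z axes.
In Python, from rig import telemetry, eyes, manip gives the robot as it stands.
- The arm moves only by the shell command python3 -m pendant 'ROWS'. ROWS is a JSON object of lists of equal length, an entry for each row: "hand": the closure, from 0 (fully open) to 1 (shut); "slide": the shift along the tool's x, y, z in mm, a list of three; "turn": the turn about the tool's z in degrees. In form: {"hand": [hand, ...], "slide": [[dx, dy, dz], ...], "turn": [turn, ...]}. A call has 1 to 5 rows; each row shifts and turns the commanded pose from where the row before left it, along the tool's axes as they then stand; what a row does not reach is not made up. A row lasts 1/12 s, in which the tool goes at most 41.7 mm and 7.16 degrees, less where a joint would pass 70% of its speed; a pose out of reach is approached as far as the arm can. A call with a gripper value outside its range is refused whole. The fingers move at their own pace and stop on an object; the grip force is fixed at half the most. Time passes only in rows, so rows that do not move let the fingers close. It gives the time, the measured TCP pose, the force, the opening and the grip force at its end, in the units of the state.
- telemetry.sense(): the state, without advancing time (a new reading comes with each control period).
- eyes.grab_frame(name): name is "side" or "top"; returns the picture (400x640x3 uint8, red, green, blue); there is no depth.
- eyes.camera_model(name): a dict with "fov_y" (degrees; the focal length in pixels is half the picture's height over the tangent of half this angle, whatever the lens; pixels are square), "cx", "cy" (the principal point, pixels), "pose" (4x4, takes a point from camera to world coordinates). Camera axes: x right, y up, looking along -z (the intrinsics and any distortion apply to the point x, -y, -z); pixel columns grow to the right and rows downward; lengths in m; the calibration is good to about 2 mm. A picture is of the moment at which its call begins. camera_model takes no time and is no camera call.
- manip.hand_in(): hands the job in; it is judged then, once.
The state is a dict: "t": time; "q": joint angles; "qd": joint speeds; "effort": joint torques, N m; "position": TCP position; "orientation": TCP orientation; "wrist_force": force on the tool from outside, world axes, zero at the start; "torque": the same for the moment, N m; "finger_gap": finger opening in m; "grasp_force": force on a finger pad.
Only numpy, scipy, OpenCV 4.12 (cv2) and the standard library are available. Lean on these libraries where they do the work, as an engineer would, in place of code of your own. Each camera call takes 0.05 s, during which the arm holds its last target. There are 200 camera calls.

### The job

Hands are muddy from planting, so place a hands-free call on the big-button phone: press the wide speaker key at the near edge of the phone, let it come back up, then press the picture key that shows the potted flower, and draw the hand clear. Press each key down lightly with the fingertips; leave the handset lying in its cradle, press no other key, and do not move the cups or the trowel.

Things in the scene. Friction and masses are not known exactly. Their poses are not given: they have to be found in the camera images.
- phone: White big-button desk phone, 225 mm deep (x) x 236 mm wide (y); it does not slide. Origin: centre of its underside; x away from the user (the robot's side), y left, z up. Left: handset cradle. Key places: speaker at x -88, y -36 mm; picture keys at x +83, y +12, -36, -84 mm on a level ledge 58 mm above the table. Between them the deck slopes up at 7.5 degrees from 34 mm at the near edge to 56 mm.
- speaker_key (a joint): Travel of the speaker key, into the deck (7.5 degrees off vertical): 0 = up, 0.007 m = fully down. It registers at 0.0025 m. A spring pushes it back up: 1.6 N starts it moving, 3.7 N takes it to 0.0025 m, 7.3 N to the hard stop at the bottom.
- speaker_top (a point): Middle of the top face of the speaker key: a black pill-shaped key 46 mm wide (y) x 22 mm (x), standing 9 mm proud of the sloping deck, the widest key of the phone, with a small white loudspeaker sign, alone in front of the number keys; about 46 mm above the table. z is the normal of the key's face.
- flower_key (a joint): Travel of the potted-flower picture key, straight down: 0 = up, 0.007 m = fully down. It registers at 0.0025 m. A spring pushes it back up: 1.6 N starts it moving, 3.7 N takes it to 0.0025 m, 7.3 N to the hard stop at the bottom.
- flower_top (a point): Square picture key, 38 x 38 mm, white with a dark picture of a potted flower (pot, stem, round bloom); one of three in a row, 48 mm apart, on the ledge at the phone's far end; which of the three places it has varies. This point is the middle of its top face, 67 mm above the table when up; x points away from the user, to the top of the picture.
- house_key (a joint): Travel of the house picture key (to be left alone): 0 = up, 0.007 m = fully down. It registers at 0.0025 m. A spring pushes it back up: 1.6 N starts it moving, 3.7 N takes it to 0.0025 m, 7.3 N to the hard stop at the bottom.
- house_top (a point): Square picture key, 38 x 38 mm, white with a dark picture of a house (pitched roof on two walls); one of three in a row, 48 mm apart, on the ledge at the phone's far end; which of the three places it has varies. This point is the middle of its top face, 67 mm above the table when up; x points away from the user, to the top of the picture.
- cross_key (a joint): Travel of the medical-cross picture key (to be left alone): 0 = up, 0.007 m = fully down. It registers at 0.0025 m. A spring pushes it back up: 1.6 N starts it moving, 3.7 N takes it to 0.0025 m, 7.3 N to the hard stop at the bottom.
- cross_top (a point): Square picture key, 38 x 38 mm, white with a dark picture of a medical cross (thick plus sign); one of three in a row, 48 mm apart, on the ledge at the phone's far end; which of the three places it has varies. This point is the middle of its top face, 67 mm above the table when up; x points away from the user, to the top of the picture.
- keypad: Keys to be left alone: twelve black number keys, 4 rows of 3, each 28 mm wide x 20 mm, 5 mm proud of the deck, 36 mm apart across and 26 mm apart in depth, and two small round black keys 14 mm across, one 58 mm to each side of the speaker key. Origin: middle of the number keys, on the deck; x up the slope, y left.
- handset: White cordless handset lying face down in the cradle along the phone's x, 204 mm long, 50 mm wide, 40 mm high, its top 76 mm above the table; loose, 0.16 kg. Origin: centre of its underside. Its right edge is about 25 mm from the edge of the nearest picture key's place.
- cup: Empty red plastic drinking cup, 119 mm high, 94 mm across the rim, very light, standing on the table to the left of the phone. Origin: centre of its foot.
- cup_stack: Stack of red plastic cups standing upside down, 155 mm high, 94 mm across, light, on the table to the right of the phone. Origin: centre of its underside.
- trowel: Steel hand trowel with a wooden handle lying on the table far to the right, 300 mm long, 76 mm wide, 30 mm high. Origin on the table under the neck, x towards the tip of the blade.
Mind the look-alikes: they are no part of the job. What is shaped like the handset but green or pink is not meant.

How it is judged (in metres and radians):
On the way, in this order (a step that is already met when the one before it is completed fails the run):
1. the speaker key is pressed down (at least 2.5 of its 7 mm) (value of joint speaker_key above 0.0025 m), for 0.1 s.
2. the speaker key has come back up (value of joint speaker_key below 0.001 m), for 0.1 s.
3. the potted-flower picture key is pressed down (at least 2.5 of its 7 mm) (value of joint flower_key above 0.0025 m), for 0.1 s.
At the end, for the whole second after the job is handed in: After the speaker key and then the flower key have each been pressed at least 2.5 mm, every key is up again (within 1 mm), the handset lies at rest in its cradle within 8 mm of where it was, and cup, cup stack and trowel are within 20 mm of where they stood (value of joint each of speaker_key, flower_key, house_key, cross_key below 0.001 m and not (distance of handset from where it was at the start of the episode above 0.008 m) and linear speed of handset below 0.02 m/s and not (distance of cup from where it was at the start of the episode above 0.02 m) and not (distance of cup_stack from where it was at the start of the episode above 0.02 m) and not (distance of trowel from where it was at the start of the episode above 0.02 m)); the robot touches nothing.
It fails at once if another picture key (house or cross) is pressed by more than 2 mm (value of joint any of house_key, cross_key above 0.002 m).
It fails at once if a number key or a small round key is pressed (more than 1.5 N) (contact force between anything else and keypad above 1.5 N).
It fails at once if the phone or a key is pressed hard (more than 25 N) (contact force between any of the fingers, the arm and phone above 25 N or contact force between any of the fingers, the arm and flower_mount above 25 N).
It fails at once if the handset is shifted or lifted more than 15 mm (distance of handset from where it was at the start of the episode above 0.015 m).
It fails at once if a cup, the cup stack or the trowel is moved more than 30 mm (distance of any of cup, cup_stack, trowel from where it was at the start of the episode above 0.03 m).
It also fails if it takes over 40 s, if anything falls off the work surface, if the arm or the gripper's body presses on something with over 40 N, if the wrist force passes 120 N, or if a joint passes its speed limit or range.

## Working session

There is one attempt and no reset: what is moved stays moved. The work goes in short steps, Python scripts to look and compute and a shell command to move; the robot and the scene stay as the last step left them, time stands still between calls to the robot, and variables do not carry over. Pictures are saved under pics/ and viewed, at most 10 in all, crops included, and the job is handed in when it is done.

```bash
mkdir -p pics; ls; python3 - <<'E'
from rig import telemetry, eyes
import cv2
for n in("side","top"):
    im=eyes.grab_frame(n); cv2.imwrite(f"pics/{n}0.png",im[:,:,::-1]); m=eyes.camera_model(n); print(n,m)
s=telemetry.sense(); print(s)
E
```

```text
pics
side {'fov_y': 54.17298259344247, 'cx': 319.842506235232, 'cy': 196.21681262692135, 'pose': array([[-0.99442824,  0.07549728, -0.07357058,  0.40408458],
       [-0.10528625, -0.74589756,  0.65768658,  0.59928474],
       [-0.00522257,  0.66176808,  0.74969042,  0.87296429],
       [ 0.        ,  0.        ,  0.        ,  1.        ]])}
top {'fov_y': 55.331224342062484, 'cx': 323.9648942142048, 'cy': 195.88873541020803, 'pose': array([[-0.09048749,  0.97300317, -0.21231308,  0.20601712],
       [-0.9958831 , -0.08955602,  0.01402018, -0.10997251],
       [-0.00537224,  0.21270766,  0.97710112,  1.40049984],
       [ 0.        ,  0.        ,  0.        ,  1.        ]])}
{'t': 0.1, 'q': array([-4.96402871e+01,  1.46494874e+01,  6.13912905e+00, -2.26747847e-02,
       -8.15830150e+01, -1.63068476e+01]), 'qd': array([-0.04522208,  0.00085569,  0.19858576,  0.08037924,  0.04822057,
        0.11579247]), 'effort': array([-1.20421570e-03, -3.87605524e+01,  2.38475025e+01,  5.37780672e+00,
       -3.76293625e-03,  1.27473652e-05]), 'position': array([ 0.22404699, -0.50184016,  0.238499  ]), 'orientation': array([[-9.13193492e-01, -4.07525550e-01, -7.57031170e-04],
       [-4.07526245e-01,  9.13192271e-01,  1.49531134e-03],
       [ 8.19374380e-05,  1.67401865e-03, -9.99998595e-01]]), 'wrist_force': array([-0.37307863,  1.3818706 ,  0.54012589]), 'torque': array([0.0621158 , 0.00011032, 0.00128019]), 'grasp_force': 0.0, 'finger_gap': 0.08540754530651701}
```

View pics/top0.png

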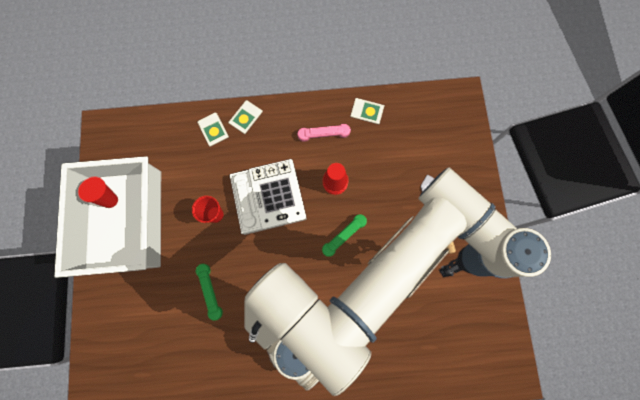

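View pics/side0.png

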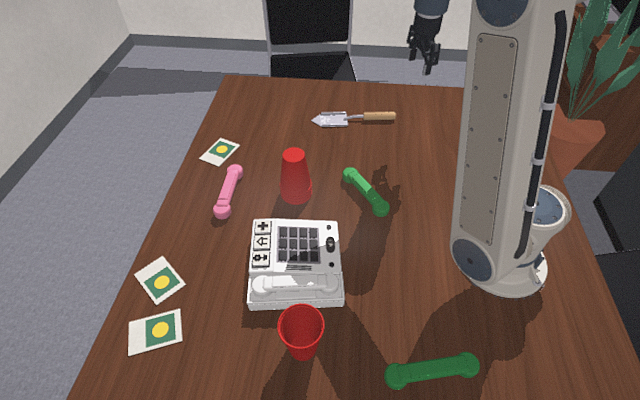

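The top view shows the phone at about (268,197), with its far end up. The picture keys at about (258,174), (271,171) and (284,167) look like flower, house and cross, and the speaker key is at about (282,216). I'll zoom in to confirm.

```bash
python3 - <<'E'
import cv2,numpy as np
a=cv2.imread("pics/top0.png")[150:245,220:315]; b=cv2.imread("pics/side0.png")[212:312,242:352]
a=cv2.resize(a,(390,390),interpolation=2); b=cv2.resize(b,(400,390),interpolation=2)
cv2.imwrite("pics/crop.png",np.hstack([a,b]))
E
```

```text
(no output)
```

View pics/crop.png

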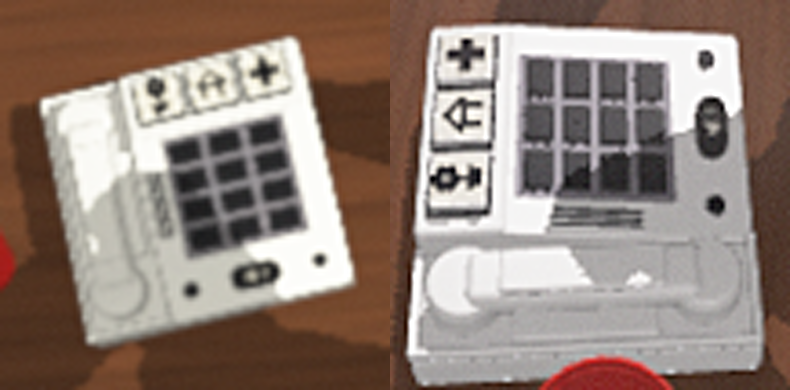

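The flower key is the one nearest the handset (place y +12). House is in the middle and cross is on the right. Next I'll get dark-blob centroids in both views, triangulate them, and fit the phone pose to the known layout.

```bash
cat > h.py <<'E'
import numpy as np, cv2
from rig import eyes
def ray(n,uv):
    m=eyes.camera_model(n); f=200/np.tan(np.radians(m["fov_y"]/2)); P=m["pose"]
    d=P[:3,:3]@np.array([(uv[0]-m["cx"])/f,-(uv[1]-m["cy"])/f,-1]); return P[:3,3],d/np.linalg.norm(d)
def tri(a,b):
    (o1,d1),(o2,d2)=ray("top",a),ray("side",b)
    t=np.linalg.lstsq(np.c_[d1,-d2],o2-o1,rcond=None)[0]; p,q=o1+t[0]*d1,o2+t[1]*d2
    return (p+q)/2,np.linalg.norm(p-q)
def plane(n,uv,z):
    o,d=ray(n,uv); return o+d*(z-o[2])/d[2]
def dark(im,c,w,h):
    x,y=int(round(c[0])),int(round(c[1])); g=cv2.cvtColor(im[y-h:y+h+1,x-w:x+w+1],cv2.COLOR_BGR2GRAY).astype(float)
    k=np.clip(np.percentile(g,75)*.75-g,0,None); yy,xx=np.mgrid[-h:h+1,-w:w+1]
    return np.array([x+(k*xx).sum()/k.sum(),y+(k*yy).sum()/k.sum()])
E
python3 - <<'E'
from h import *
T=cv2.imread("pics/top0.png");S=cv2.imread("pics/side0.png")
pts={"spk":((282.4,217),(330.3,244.6),7,4,5,9,(-88,-36),.046),"flower":((258.2,173.1),(259.9,258.2),3,5,7,4,(83,12),.067),
"cross":((284.5,167.5),(262.9,225.6),4,4,6,5,(83,-84),.067),"rl":((266.5,220.6),(328.9+2.8,264.6),3,3,4,4,(-88,22),.041),"rr":((298,213.3),(328.9,227.4),3,3,4,4,(-88,-94),.041)}
A=[];B=[]
for k,(a,b,wa,ha,wb,hb,l,z) in pts.items():
    a=dark(T,a,wa,ha);b=dark(S,b,wb,hb);p,e=tri(a,b);print(k,a.round(1),b.round(1),p.round(4),round(e,4),plane("top",a,z).round(4)[:2],plane("side",b,z).round(4)[:2])
    A.append(l);B.append((plane("top",a,z)[:2]+plane("side",b,z)[:2])/2)
A=np.array(A)/1e3;B=np.array(B);a=A-A.mean(0);b=B-B.mean(0)
th=np.arctan2((a[:,0]*b[:,1]-a[:,1]*b[:,0]).sum(),(a*b).sum());R=np.array([[np.cos(th),-np.sin(th)],[np.sin(th),np.cos(th)]])
t=B.mean(0)-R@A.mean(0);print("yaw",np.degrees(th),"t",t,"res mm",((A@R.T+t-B)*1e3).round(1).tolist())
for k,v in pts.items(): print(k,(R@(np.array(v[6])/1e3)+t).round(4))
E
```

```text
spk [281.7 216.6] [330.  244.6] [0.4412 0.0295 0.0383] 0.0029 [0.4384 0.0289] [0.4423 0.0344]
flower [257.8 172.1] [259.4 257.2] [0.6072 0.1023 0.0661] 0.0019 [0.6059 0.1022] [0.6079 0.1026]
cross [283.9 167. ] [262.5 225.3] [0.6185 0.0065 0.0659] 0.0034 [0.6164 0.0065] [0.62   0.0069]
rl [266.1 220.2] [331.2 264.1] [0.4333 0.0863 0.0374] 0.0028 [0.4313 0.086 ] [0.4345 0.0881]
rr [297.4 212.9] [328.4 226.8] [ 0.4503 -0.0282  0.0364] 0.0034 [ 0.4477 -0.0282] [ 0.4517 -0.0252]
yaw 7.873956565984531 t [0.52409006 0.07855851] res mm [[1.5, -0.8], [-2.3, -0.6], [-0.4, 0.0], [1.0, 1.3], [0.1, 0.1]]
spk [0.4419 0.0308]
flower [0.6047 0.1018]
cross [0.6178 0.0067]
rl [0.4339 0.0883]
rr [ 0.4498 -0.0266]
```

Phone yaw is 7.9°. The speaker key is at (0.442, 0.031) and the flower key at (0.605, 0.102), with residuals of about 2 mm. I'll shut the hand and align it with the phone, then travel.

```bash
python3 -m pendant '{"hand":[1,1,1,1,1],"slide":[[0,0,0],[0,0,0],[0,0,0],[0,0,0],[0,0,0]],"turn":[5.4,5.4,5.4,0,0]}'; cat >> h.py <<'E'
def go(p):
    from rig import telemetry
    s=telemetry.sense(); R=s["orientation"]; print("slide mm",((R.T@(np.array(p)-s["position"]))*1e3).round(1),"y-angle",np.degrees(np.arctan2(R[1,1],R[0,1])).round(2),"pos",s["position"].round(4),"gap",s["finger_gap"],"F",s["wrist_force"].round(2),"t",s["t"])
E
python3 -c "
from h import *
go([.442,.031,.239])"
```

```text
t: 0.52
position: [0.2241, -0.502, 0.2389]
orientation: [[-0.99, -0.139, -0.0], [-0.139, 0.99, 0.001], [0.0, 0.001, -1.0]]
wrist_force: [0.7, -0.1, -0.6]
finger_gap: 0.0256
grasp_force: 0.0
slide mm [-2.900e+02  4.975e+02  2.000e-01] y-angle 98.01 pos [ 0.2241 -0.502   0.2389] gap 0.025648130062561367 F [ 0.75 -0.06 -0.61] t 0.5167
```

```bash
for i in 1; do python3 -m pendant '{"hand":[1,1,1,1,1],"slide":[[-18,31,0],[-18,31,0],[-18,31,0],[-18,31,0],[-18,31,0]],"turn":[0,0,0,0,0]}'; python3 -m pendant '{"hand":[1,1,1,1,1],"slide":[[-18,31,0],[-18,31,0],[-18,31,0],[-18,31,0],[-18,31,0]],"turn":[0,0,0,0,0]}'; python3 -m pendant '{"hand":[1,1,1,1,1],"slide":[[-18,31,0],[-18,31,0],[-18,31,0],[-18,31,0],[0,0,0]],"turn":[0,0,0,0,0]}'; done
python3 -c "
from h import *
go([.442,.031,.239])"
```

```text
t: 0.93
position: [0.2923, -0.3349, 0.2391]
orientation: [[-0.99, -0.139, -0.0], [-0.139, 0.99, 0.0], [-0.0, 0.0, -1.0]]
wrist_force: [1.0, -1.5, -0.1]
finger_gap: -0.0002
grasp_force: 0.0
t: 1.35
position: [0.3602, -0.1688, 0.2394]
orientation: [[-0.99, -0.14, 0.001], [-0.14, 0.99, 0.0], [-0.001, -0.0, -1.0]]
wrist_force: [0.7, -0.3, 0.5]
finger_gap: -0.0002
grasp_force: 0.0
t: 1.77
position: [0.4161, -0.0336, 0.2389]
orientation: [[-0.99, -0.144, 0.0], [-0.144, 0.99, 0.001], [-0.0, 0.001, -1.0]]
wrist_force: [0.1, -0.3, 0.6]
finger_gap: -0.0001
grasp_force: 0.0
slide mm [-34.9  60.2  -0. ] y-angle 98.29 pos [ 0.4161 -0.0336  0.2389] gap -7.074747196652687e-05 F [ 0.13 -0.31  0.57] t 1.7667
```

```bash
python3 -m pendant '{"hand":[1,1,1,1,1],"slide":[[-17,30,0],[-18,30,0],[0,0,35],[0,0,35],[0,0,35]],"turn":[0,0,0,0,0]}';  python3 -m pendant '{"hand":[1,1,1,1,1],"slide":[[0,0,30],[0,0,20],[0,0,10],[0,0,0],[0,0,0]],"turn":[0,0,0,0,0]}'
python3 -c "
from h import *
go([.442,.031,.074])
a=eyes.grab_frame('top')[150:245,220:315,::-1];b=eyes.grab_frame('side')[180:280,282:392,::-1]
cv2.imwrite('pics/c2.png',np.hstack([cv2.resize(a,(390,390),interpolation=2),cv2.resize(b,(400,390),interpolation=2)]))"
```

```text
t: 2.18
position: [0.4412, 0.0269, 0.1332]
orientation: [[-0.99, -0.141, 0.001], [-0.141, 0.99, 0.001], [-0.001, 0.001, -1.0]]
wrist_force: [0.2, 0.4, -1.1]
finger_gap: 0.0004
grasp_force: 0.0
t: 2.6
position: [0.4409, 0.026, 0.0743]
orientation: [[-0.99, -0.138, -0.001], [-0.138, 0.99, -0.001], [0.001, -0.001, -1.0]]
wrist_force: [-0.3, -0.0, 0.6]
finger_gap: -0.0001
grasp_force: 0.0
slide mm [-1.8  4.8  0.3] y-angle 97.95 pos [0.4409 0.026  0.0743] gap -0.00010153247462110013 F [-0.34 -0.02  0.63] t 2.6
```

View pics/c2.png

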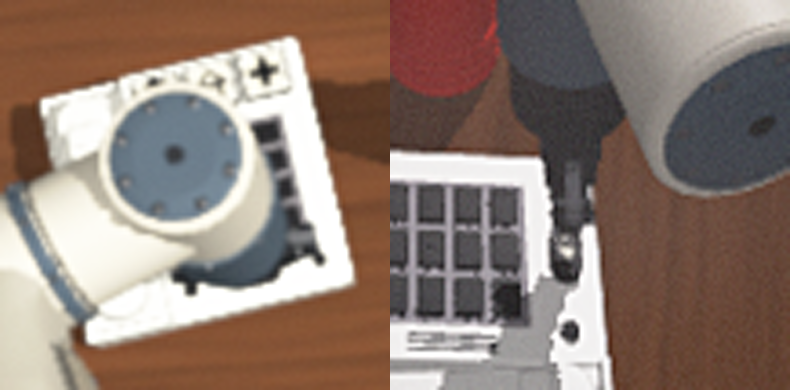

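The side view shows the fingertips hovering over the speaker key at about (330,248), in line with its x and clear of the number keys. I'll correct by 5 mm and descend gently.

```bash
python3 -m pendant '{"hand":[1,1,1,1,1],"slide":[[-2,5,0],[0,0,9],[0,0,8],[0,0,0],[0,0,0]],"turn":[0,0,0,0,0]}';  python3 -m pendant '{"hand":[1,1,1,1,1],"slide":[[0,0,1],[0,0,1],[0,0,1],[0,0,0],[0,0,0]],"turn":[0,0,0,0,0]}'
```

```text
t: 3.12
position: [0.4417, 0.0314, 0.0566]
orientation: [[-0.991, -0.137, -0.002], [-0.137, 0.991, -0.001], [0.002, -0.0, -1.0]]
wrist_force: [0.6, -1.6, -0.1]
finger_gap: 0.0002
grasp_force: 0.0
t: 3.53
position: [0.4426, 0.0316, 0.0546]
orientation: [[-0.991, -0.137, 0.001], [-0.137, 0.991, 0.0], [-0.001, 0.0, -1.0]]
wrist_force: [0.2, -0.6, 2.2]
finger_gap: -0.0002
grasp_force: 1.0
```

```bash
python3 -m pendant '{"hand":[1,1,1,1,1],"slide":[[0,0,1],[0,0,1],[0,0,1],[0,0,0],[0,0,0]],"turn":[0,0,0,0,0]}';  python3 -m pendant '{"hand":[1,1,1],"slide":[[0,0,1],[0,0,0],[0,0,0]],"turn":[0,0,0]}'
```

```text
t: 3.95
position: [0.4429, 0.0317, 0.0516]
orientation: [[-0.991, -0.137, 0.001], [-0.137, 0.991, 0.0], [-0.001, -0.0, -1.0]]
wrist_force: [-0.3, 0.2, 5.0]
finger_gap: 0.0002
grasp_force: 2.2
t: 4.2
position: [0.443, 0.0317, 0.0507]
orientation: [[-0.991, -0.137, 0.001], [-0.137, 0.991, 0.0], [-0.001, -0.0, -1.0]]
wrist_force: [1.8, -0.8, 5.3]
finger_gap: -0.0003
grasp_force: 2.6
```

```bash
python3 -m pendant '{"hand":[1,1,1,1],"slide":[[0,0,1],[0,0,0],[0,0,0],[0,0,0]],"turn":[0,0,0,0]}';  python3 -m pendant '{"hand":[1,1,1,1,1],"slide":[[0,0,-10],[0,0,-20],[0,0,-30],[0,0,-15],[0,0,0]],"turn":[0,0,0,0,0]}'
python3 -c "
from h import *
go([.605,.102,.124])"
```

```text
t: 4.53
position: [0.4431, 0.0317, 0.0499]
orientation: [[-0.991, -0.137, 0.002], [-0.137, 0.991, 0.0], [-0.002, -0.0, -1.0]]
wrist_force: [1.0, 0.1, 5.1]
finger_gap: -0.0002
grasp_force: 2.9
t: 4.95
position: [0.4437, 0.0321, 0.127]
orientation: [[-0.991, -0.137, 0.005], [-0.137, 0.991, 0.002], [-0.005, 0.001, -1.0]]
wrist_force: [0.3, -0.4, -0.4]
finger_gap: 0.0002
grasp_force: 0.0
slide mm [-169.4   47.2    3.9] y-angle 97.87 pos [0.4437 0.0321 0.127 ] gap 0.00017121309199630676 F [ 0.33 -0.42 -0.44] t 4.95
```

```bash
python3 -m pendant '{"hand":[1,1,1,1,1],"slide":[[-34,9,0],[-34,9,0],[-34,9,0],[-34,10,0],[-34,10,0]],"turn":[0,0,0,0,0]}';  python3 -m pendant '{"hand":[1,1,1,1],"slide":[[0,0,15],[0,0,15],[0,0,0],[0,0,0]],"turn":[0,0,0,0]}'
python3 -c "
from h import *
go([.605,.102,.075])
a=eyes.grab_frame('top')[150:245,220:315,::-1];b=eyes.grab_frame('side')[180:280,212:322,::-1]
cv2.imwrite('pics/c3.png',np.hstack([cv2.resize(a,(390,390),interpolation=2),cv2.resize(b,(400,390),interpolation=2)]))"
```

```text
t: 5.37
position: [0.6045, 0.1018, 0.1224]
orientation: [[-0.991, -0.136, -0.003], [-0.136, 0.991, -0.0], [0.003, 0.0, -1.0]]
wrist_force: [0.1, -0.1, 1.1]
finger_gap: 0.0
grasp_force: 0.0
t: 5.7
position: [0.6028, 0.1009, 0.0923]
orientation: [[-0.991, -0.136, -0.005], [-0.136, 0.991, -0.002], [0.005, -0.001, -1.0]]
wrist_force: [0.8, 0.5, 0.2]
finger_gap: -0.0003
grasp_force: 0.0
slide mm [-2.4  0.8 17.3] y-angle 97.84 pos [0.6028 0.1009 0.0923] gap -0.0003057190108474295 F [0.76 0.46 0.18] t 5.7
```

View pics/c3.png

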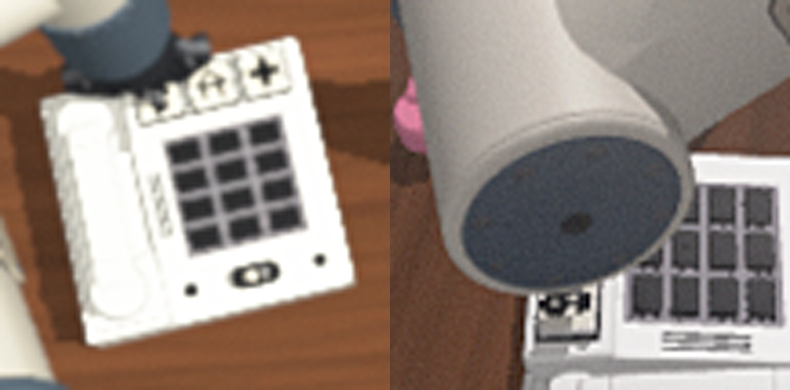

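The speaker key is up again at crop (254,274), and the hand is over the flower key with the handset undisturbed. Descending.

```bash
python3 -m pendant '{"hand":[1,1,1,1,1],"slide":[[-2,1,7],[0,0,7],[0,0,1],[0,0,0],[0,0,0]],"turn":[0,0,0,0,0]}';  python3 -m pendant '{"hand":[1,1,1,1,1],"slide":[[0,0,1],[0,0,1],[0,0,1],[0,0,0],[0,0,0]],"turn":[0,0,0,0,0]}'
```

```text
t: 6.22
position: [0.6061, 0.1026, 0.0793]
orientation: [[-0.991, -0.137, -0.0], [-0.137, 0.991, -0.0], [0.0, -0.0, -1.0]]
wrist_force: [-0.0, 0.1, 0.1]
finger_gap: 0.0002
grasp_force: 0.0
t: 6.63
position: [0.6061, 0.1026, 0.0762]
orientation: [[-0.991, -0.137, -0.0], [-0.137, 0.991, -0.0], [0.0, -0.0, -1.0]]
wrist_force: [-0.9, 0.0, -0.6]
finger_gap: -0.0002
grasp_force: 0.0
```

```bash
python3 -m pendant '{"hand":[1,1,1,1,1],"slide":[[0,0,1],[0,0,1],[0,0,1],[0,0,0],[0,0,0]],"turn":[0,0,0,0,0]}';  python3 -m pendant '{"hand":[1,1,1,1],"slide":[[0,0,1],[0,0,1],[0,0,0],[0,0,0]],"turn":[0,0,0,0]}'
```

```text
t: 7.05
position: [0.6063, 0.1027, 0.0736]
orientation: [[-0.991, -0.137, 0.0], [-0.137, 0.991, 0.0], [-0.0, -0.0, -1.0]]
wrist_force: [-0.9, 0.8, 3.2]
finger_gap: -0.0001
grasp_force: 1.3
t: 7.38
position: [0.6063, 0.1026, 0.0716]
orientation: [[-0.991, -0.137, 0.0], [-0.137, 0.991, 0.0], [-0.0, -0.0, -1.0]]
wrist_force: [-1.5, 1.0, 4.3]
finger_gap: 0.0003
grasp_force: 2.1
```

```bash
python3 -m pendant '{"hand":[1,1,1,1],"slide":[[0,0,1],[0,0,0.5],[0,0,0],[0,0,0]],"turn":[0,0,0,0]}';  python3 -m pendant '{"hand":[1,1,1,1,1],"slide":[[0,0,-10],[0,0,-25],[0,0,-40],[0,0,-40],[0,0,-20]],"turn":[0,0,0,0,0]}'; python3 -m pendant '{"hand":[1,1,1,1,1],"slide":[[35,-20,0],[35,-20,0],[35,-20,0],[0,0,0],[0,0,0]],"turn":[0,0,0,0,0]}'
python3 -c "
from h import *
a=eyes.grab_frame('top')[:,:,::-1];b=eyes.grab_frame('side')[:,:,::-1]
cv2.imwrite('pics/c4.png',np.hstack([cv2.resize(a[130:250,180:380],(400,240)),cv2.resize(b[100:380,120:440],(400,240))]))"
```

```text
t: 7.72
position: [0.6063, 0.1027, 0.0701]
orientation: [[-0.991, -0.137, 0.001], [-0.137, 0.991, 0.0], [-0.001, 0.0, -1.0]]
wrist_force: [-1.9, 0.4, 4.8]
finger_gap: -0.0001
grasp_force: 2.7
t: 8.13
position: [0.6075, 0.1025, 0.2102]
orientation: [[-0.991, -0.137, 0.006], [-0.137, 0.991, 0.001], [-0.006, 0.0, -1.0]]
wrist_force: [0.4, -0.3, 1.6]
finger_gap: -0.0001
grasp_force: 0.0
t: 8.55
position: [0.5085, 0.0277, 0.2053]
orientation: [[-0.991, -0.135, -0.0], [-0.135, 0.991, 0.0], [0.0, 0.0, -1.0]]
wrist_force: [0.3, 1.1, 0.3]
finger_gap: 0.0003
grasp_force: 0.0
```

View pics/c4.png

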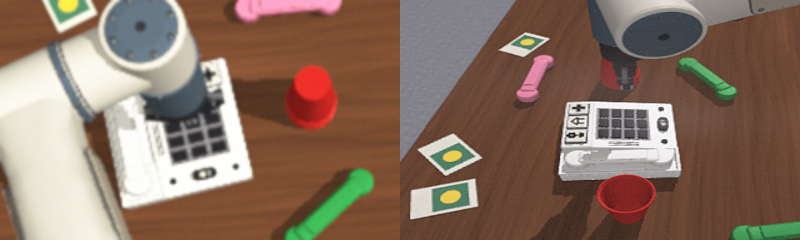

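The hand is clear. The handset is in its cradle, and the cup (side view, 627,198) and the stack (top view, 312,97) look undisturbed. Handing in.

```bash
python3 -c "
from rig import manip
print(manip.hand_in())"
```

```text
the job is handed in; nothing more can be done
None
```

I pressed the speaker key about 5 mm and it came back up, then pressed the potted-flower key about 5 mm, drew the hand clear and handed the job in; no verdict was returned.

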